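Make up the spice-refill kit and the bread kit

TASK

From the stock in the middle of the worktop make up two kits: for refilling spices, put the blue funnel in the large compartment of the white enamel tray and the red-capped and the yellow-capped shaker one in each of its two small compartments; for baking, put the orange measuring beaker in the wide compartment of the wooden tray and the kneading paddle in the narrow one. Each thing must stand flat on the tray's floor the same way up as it stands now, clear of the walls' tops, and the glass shakers must be set down, not dropped. Leave the green-capped shaker, the mug and the trivet as they are.

Things in the scene. Friction and masses are not known exactly. Their poses are not given: they have to be found in the camera images.
- refill_tray: White enamel tray, navy rims, loose, 0.65 kg. Outside 144 (x) x 179 (y) mm; floor 4 mm thick, outer walls 4 mm, dividers 3 mm, all 16 mm high over the worktop. Origin: centre of underside, z up. Large compartment 136 x 102 mm on the -y side, centre x 0, y -34.5 mm. Two small ones 66.5 x 66 mm on the +y side, centres x +34.75 and -34.75, y +52.5 mm.
- bread_tray: Brown wooden tray, loose, 0.6 kg. Outside 100 (x) x 159 (y) mm; floor 4 mm thick, outer walls 4 mm, divider 3 mm, all 16 mm high over the worktop. Origin: centre of underside, z up. Wide compartment 92 (x) x 84 (y) mm on the -y side, centre x 0, y -33.5 mm. Narrow compartment 92 (x) x 64 (y) mm on the +y side, centre x 0, y +43.5 mm.
- shaker_red: Empty glass spice shaker with a red perforated cap, standing upright: a plain cylinder 44 mm in diameter and 90 mm high, the top 21 mm being the cap; about 0.13 kg. Origin: centre of its underside, z up.
- shaker_yellow: Empty glass spice shaker with a yellow perforated cap, standing upright: a plain cylinder 44 mm in diameter and 90 mm high, the top 21 mm being the cap; about 0.13 kg. Origin: centre of its underside, z up.
- shaker_green: Empty glass spice shaker with a green perforated cap, standing upright: a plain cylinder 44 mm in diameter and 90 mm high, the top 21 mm being the cap; about 0.13 kg. Origin: centre of its underside, z up. It stays where it is.
- funnel: Blue plastic funnel standing on its mouth, spout up, 95 mm high. Mouth 78 mm in diameter; the cone narrows to the spout at 52 mm height; above that the spout is a straight round tube 15 mm in diameter. 0.045 kg. Origin: centre of the mouth, at worktop level; z up along the spout.
- beaker: Orange plastic measuring beaker, open top, upright: 58 mm in diameter at the foot, 60 mm at the rim, 75 mm high, wall 2.5 mm; white marks, and a small pouring lip at the rim on its +x side that cannot be touched. 0.06 kg. Origin: centre of its underside, z up.
- paddle: Loaf maker's kneading paddle, dark grey metal, upright, 63 mm long, 42 mm high, 0.075 kg: a round hub 24 mm in diameter at its -x end (axis at x -19.5 mm), from it a flat upright blade 9 mm thick (16 mm in the lowest 6 mm) along x to x +31.5 mm. Origin: underside, middle of the length, z up. Take it across the blade near x +6 mm.
- mug: White enamel mug with a navy rim and a handle on its +y side, 80 mm in diameter, 78 mm high, standing on the trivet. Origin: centre of its underside. It stays where it is.
- trivet: Round trivet of wooden slats, 160 mm in diameter, 14 mm thick, lying beyond the stock. Origin: centre of its underside. It stays where it is.

How it is judged:
By the outcome, as a careful person would: the job done as asked, in the order asked, and still so for the second after the job is handed in, with the robot touching nothing.
It also fails if it takes over 141 s, if anything falls off the work surface, if the arm or the gripper's body presses on something with over 40 N, if the wrist force passes 120 N, or if a joint passes its speed limit or range.

ROBOT

A 6-joint arm with a two-finger parallel gripper is mounted at the origin on the work surface. World frame = base frame: x ahead of the robot, y to its left, z up, the work surface at z = 0. Lengths are in mm, angles in rad, forces in N, time in s.
With the tool pointing down it reaches from about 325 to 1000 mm from the base axis. Payload 5.1 kg.
Tool frame: the origin (TCP) lies at the very end of the fingers, on their centre line; the grasp point (between the pads) lies 19 mm behind it (arm.hold_point_z is the z of the grasp point in the tool frame, in mm); z points along the fingers, y is the line along which they close (so a half turn about z gives the same grasp; the last joint's range is limited). The gripper opens to 85 mm and grips with 20 to 120 N. Pads are 22 mm wide; open, the fingers measure 114 mm over their backs; the gripper's body (76 mm by 85 mm) begins 54 mm behind the grasp point. The pads swing forward as they close: fully open they stand 13 mm farther back than shut.
Start: joints at [-1.249, 0.124, 1.65, -0, 1.367, -0.083], TCP at [255.96, -597.469, 231.322] pointing down, gripper open.
Joint ranges: [-2.61, 2.61], [-1.02, 2.33], [0.03, 2.71], [-1.35, 4.49], [0.32, 2.68], [-2.91, 2.91]. Speed limits (rad/s): [2.57, 2.57, 3.14, 3.14, 3.14, 3.14].

INTERFACE

Orientations are given as a unit quaternion [x, y, z, w].
In Python, from plant import arm gives the robot as it stands.
- The arm moves only by the tool jog_arm, never from a script. Its argument "series" is a list of rows, each an object with "gripper": the opening, from 0 (shut) to 1 (fully open); "offset": the shift along the tool's x, y, z in cm, a list of three; "twist": the turn, a rotation vector about the tool's x, y, z in rad, a list of three. A call has 1 to 20 rows; each row is the pose to reach, as a shift and turn from the pose commanded when the call began, along the tool's axes at that moment; what a row does not reach only later rows make up. A row lasts 1/10 s, in which the tool goes at most 50 mm and 8.59 degrees, less where a joint would pass 70% of its speed; a pose out of reach is approached as far as the arm can. A call with a gripper value outside its range is refused whole. The fingers move at their own pace and stop on an object; the grip force is fixed at half the most. Time passes only in rows, so rows that repeat a pose let the fingers close. It gives the time, the measured TCP pose, the force, the opening and the grip force at its end, in the units of the state.
- arm.sense(): the state, without advancing time (a new reading comes with each control period).
- arm.get_image(name): name is "scene" or "top" or "wrist"; returns the picture (420x560x3 uint8, red, green, blue); there is no depth.
- arm.get_calibration(name): a dict with "vfov" (degrees; the focal length in pixels is half the picture's height over the tangent of half this angle, whatever the lens; pixels are square), "cx", "cy" (the principal point, pixels), "cam_to_world" (4x4, takes a point from camera to world coordinates). Camera axes: x right, y down, z forward; pixel columns grow to the right and rows downward; lengths in mm; the calibration is good to about 2 mm. The wrist camera is an equidistant fisheye: a pixel r from the principal point sees the ray r / f radians off the axis. A picture is of the moment at which its call begins: read the wrist's pose just before it. get_calibration takes no time and is no camera call; for the wrist camera it gives the pose at the moment of the call.
- arm.sign_off(): hands the job in; it is judged then, once.
Trained networks look in the newest picture that a camera, given by its name, has taken for a name from the list of things; names that differ only in an ending like _2 or _b are one class to them, and where a whole thing is asked for, a point or a joint stands for the part that bears it (a point fixed in the world has none). Each returns a list of dicts, best first, with "score" (0 to 1); they miss things now and then, are a little off and sometimes report something else, mostly with a low value. They report only what shows in the picture. A call takes as long as a camera call.
- arm.cut_out(thing, camera): "mask" (420x560 bool, what is visible of it) and "at" ([column, row] in pixels, amid what is visible of it).
- arm.tip_of(thing, camera): "at" ([column, row] in pixels: a listed point, or the origin of a listed thing).
The state is a dict: "t": time; "joints": joint angles; "joint_velocities": joint speeds; "effort": joint torques, N m; "tool_pos": TCP position; "tcp_rot": TCP orientation; "contact_force": force on the tool from outside, world axes, zero at the start; "ft_torque": the same for the moment, N m; "opening": finger opening in mm; "grasp_force": force on a finger pad.
Only numpy, scipy, OpenCV 4.12 (cv2) and the standard library are available. Lean on these libraries where they do the work, as an engineer would, in place of code of your own. Each camera call takes 0.05 s, during which the arm holds its last target. There are 200 camera calls.

## Working session

There is one attempt and no reset: what is moved stays moved. The work goes in short steps, Python scripts to look and compute and a tool call to move; the robot and the scene stay as the last step left them, time stands still between calls to the robot, and variables do not carry over. Pictures are saved under pics/ and viewed, at most 14 in all, crops included, and the job is handed in when it is done.

Besides the shell and the picture viewer there is one more tool, called after "Request:" as name(argument=value, ...) on one line, values as JSON. jog_arm: Moves the arm, as the interface text tells. Its arguments: {"type":"object","properties":{"series":{"type":"array"}},"required":["series"]}

```bash
ls; mkdir -p pics
python3 - <<'E'
from plant import arm
import cv2
for n in("scene","top"):
    cv2.imwrite(f"pics/{n}0.png",arm.get_image(n)[:,:,::-1])
    c=arm.get_calibration(n);print(n,c)
s=arm.sense();print(s);print(arm.hold_point_z, arm.get_calibration("wrist"))
E
```

```text
pics
scene {'vfov': 44.10767333951968, 'cx': 284.04655138665305, 'cy': 204.49534842332213, 'cam_to_world': array([[-2.91603341e-01,  7.04449128e-01, -6.47084939e-01,
         1.24105519e+03],
       [ 9.56406548e-01,  2.03451797e-01, -2.09508668e-01,
         2.12668390e+02],
       [-1.59376042e-02, -6.79969700e-01, -7.33066982e-01,
         8.09518565e+02],
       [ 0.00000000e+00,  0.00000000e+00,  0.00000000e+00,
         1.00000000e+00]])}
top {'vfov': 48.33649662874106, 'cx': 282.45214515387374, 'cy': 202.20183725384592, 'cam_to_world': array([[-6.87077432e-03, -9.95641389e-01,  9.30108414e-02,
         4.61500477e+02],
       [-9.99938881e-01,  7.64640745e-03,  7.98536323e-03,
         8.74273861e-01],
       [-8.66175693e-03, -9.29502910e-02, -9.95633074e-01,
         1.17966153e+03],
       [ 0.00000000e+00,  0.00000000e+00,  0.00000000e+00,
         1.00000000e+00]])}
{'t': 0.1, 'joints': array([-1.24860821e+00,  1.24420130e-01,  1.65153095e+00,  1.05498883e-05,
        1.36750358e+00, -8.26039770e-02]), 'joint_velocities': array([ 0.00134506, -0.0017439 , -0.00270341,  0.0
[... 258 characters left out ...]
.79587534e-01,  2.01015910e-01, -1.06131524e-04, -9.24944926e-04]), 'contact_force': array([ 0.57888335, -0.05212834,  0.4707125 ]), 'ft_torque': array([ 0.00339058, -0.00561693, -0.04638697]), 'grasp_force': 0.0, 'opening': 85.34018243429824}
-18.700000000000003 {'vfov': 65.70646984690485, 'cx': 276.94169620327665, 'cy': 206.8771199372845, 'cam_to_world': array([[ 3.93063767e-01, -8.80477508e-01, -2.65066467e-01,
         3.23361985e+02],
       [-9.19510265e-01, -3.76792030e-01, -1.11931401e-01,
        -5.68232512e+02],
       [-1.32185103e-03,  2.87727516e-01, -9.57711402e-01,
         3.71828089e+02],
       [ 0.00000000e+00,  0.00000000e+00,  0.00000000e+00,
         1.00000000e+00]])}
```

View pics/scene0.png

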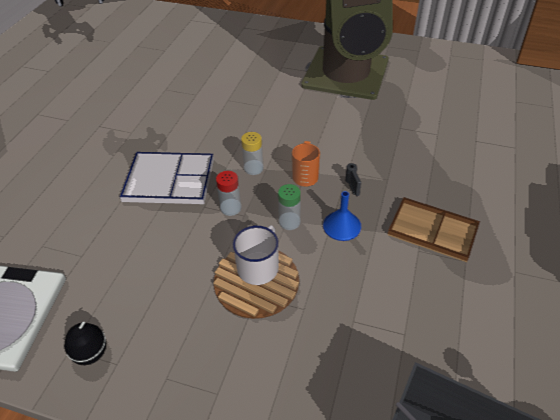

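View pics/top0.png

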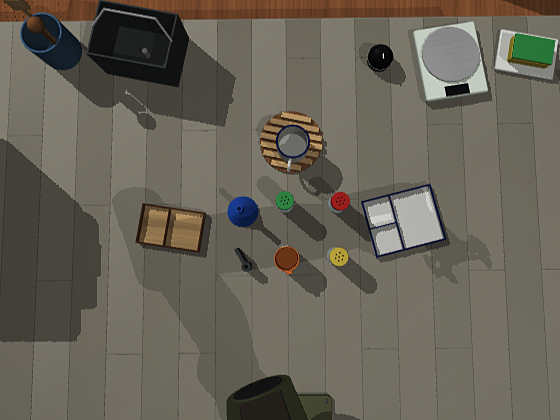

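The scene picture has the stock in its middle: yellow (252,150), red (228,190), green (289,205), beaker (306,165), paddle (352,180) and funnel (343,220). The white tray is at (168,178) and the wooden one at (434,228). In the top picture both trays have their bigger compartment on the right, towards −y: white at (418,215), wooden at (187,230). I'll fit the silhouettes in both views next.

```bash
cat > h.py <<'E'
import numpy as np, cv2
from plant import arm
from scipy.optimize import minimize
def proj(c,P,wrist=False):
    M=np.array(c["cam_to_world"]); p=(P-M[:3,3])@M[:3,:3]
    f=210/np.tan(np.radians(c["vfov"]/2))
    if wrist:
        r=np.hypot(p[:,0],p[:,1]); k=f*np.arctan2(r,p[:,2])/np.maximum(r,1e-9)
    else: k=f/p[:,2]
    return np.c_[c["cx"]+k*p[:,0],c["cy"]+k*p[:,1]]
def cyl(r1,r2,z1,z2,x=0,y=0,n=32):
    a=np.linspace(0,2*np.pi,n,endpoint=False)
    return np.vstack([np.c_[x+r*np.cos(a),y+r*np.sin(a),0*a+z] for r,z in((r1,z1),(r2,z2))])
def box(x1,x2,y1,y2,z1,z2,n=9):
    g=np.linspace(0,1,n)
    return np.array([[x1+(x2-x1)*i,y1+(y2-y1)*j,z] for i in g for j in g for z in(z1,z2)])
sh=[cyl(22,22,0,90)]
MODEL=dict(refill_tray=[box(-72,72,-89.5,89.5,0,16)],bread_tray=[box(-50,50,-79.5,79.5,0,16)],
 shaker_red=sh,shaker_yellow=sh,shaker_green=sh,funnel=[cyl(39,7.5,0,52),cyl(7.5,7.5,50,95)],
 beaker=[cyl(29,30,0,75)],paddle=[cyl(12,12,0,42,-19.5),box(-15,31.5,-4.5,4.5,0,42),box(-15,31.5,-8,8,0,6)])
ROUND={"shaker_red","shaker_yellow","shaker_green","funnel","beaker"}
def sil(name,v,c,w,S=4):
    m=np.zeros((420*S,560*S),np.uint8); cs,sn=np.cos(v[3]),np.sin(v[3])
    for P in MODEL[name]:
        Q=P@np.array([[cs,sn,0],[-sn,cs,0],[0,0,1]])+v[:3]
        h=cv2.convexHull(((proj(c,Q,w)+.5)*S*16).astype(np.int32))
        cv2.fillConvexPoly(m,h,1,shift=4)
    return cv2.resize(m.astype(np.float32),(560,420),interpolation=cv2.INTER_AREA)
def fit(name,views,v0,free):
    """views: list of (mask,calib,iswrist); free: indices of x,y,z,yaw"""
    v0=np.array(v0,float)
    def cost(d):
        v=v0.copy(); v[free]+=np.array(d)*np.array([1,1,1,.02])[free]
        return sum(np.abs(sil(name,v,c,w)-m).sum()/m.sum() for m,c,w in views)
    s=np.vstack([np.zeros(len(free)),8*np.eye(len(free))])
    r=minimize(cost,s[0],method="Nelder-Mead",options=dict(initial_simplex=s,xatol=.1,fatol=1e-4,maxiter=150))
    v=v0.copy(); v[free]+=r.x*np.array([1,1,1,.02])[free]; return v,r.fun
def ground(c,px,z,wrist=False):
    M=np.array(c["cam_to_world"]); f=210/np.tan(np.radians(c["vfov"]/2))
    u=(np.array(px,float)-[c["cx"],c["cy"]])
    if wrist:
        r=np.hypot(*u); d=np.array([*(u/r*np.sin(r/f)),np.cos(r/f)])
    else: d=np.array([*(u/f),1])
    d=M[:3,:3]@d; return M[:3,3]+d*(z-M[2,3])/d[2]
E
cat > m1.py <<'E'
from h import *
C={n:arm.get_calibration(n) for n in("scene","top")}
res={}
for n in MODEL:
    V=[]
    for cam in C:
        L=arm.cut_out(n,cam)
        if L: V.append((L[0]["mask"].astype(np.float32),C[cam],False,cam,L[0]["score"],L[0]["at"]))
    t=[x for x in V if x[3]=="top"] or V
    g=ground(t[0][1],t[0][5],20)
    best=None
    for y in ([0] if n in ROUND else np.radians([-60,-20,20,60] if n!="paddle" else np.arange(0,360,60))):
        fr=[0,1,2] if n in ROUND else [0,1,2,3]
        r=fit(n,[v[:3] for v in V],[g[0],g[1],0,y],fr)
        if best is None or r[1]<best[1]: best=r
    print(n,[(v[3],round(float(v[4]),2)) for v in V],best[0].round(2),round(best[1],3),flush=True); res[n]=best[0]
np.save("res.npy",res)
E
python3 m1.py
```

```text
refill_tray [('scene', 0.58), ('top', 0.72)] [ 5.2366e+02 -2.8894e+02  6.0000e-01  2.5000e-01] 0.048
bread_tray [('scene', 0.75), ('top', 0.64)] [ 5.0909e+02  2.9158e+02 -1.8400e+00 -1.6000e-01] 0.054
shaker_red [('scene', 0.72), ('top', 0.88)] [ 565.74 -124.01   -1.98    0.  ] 0.194
shaker_yellow [('scene', 0.9), ('top', 0.67)] [ 436.02 -119.29   -1.      0.  ] 0.149
shaker_green [('scene', 0.56), ('top', 0.54)] [567.35   5.55  -2.21   0.  ] 0.167
funnel [('scene', 0.56), ('top', 0.74)] [5.4992e+02 1.1220e+02 3.1000e-01 0.0000e+00] 0.114
beaker [('scene', 0.69), ('top', 0.94)] [432.63   1.88   0.97   0.  ] 0.163
paddle [('scene', 0.71), ('top', 0.59)] [429.6  110.49  -0.69   0.52] 0.249
```

Both views agree: every underside comes out at z = 0 ± 2 mm. The fit also gives the tray yaws (0.25 and −0.16) and the paddle yaw (0.52). I'll make a helper that turns target poses into jog numbers.

```bash
cat > go.py <<'E'
import sys
from h import *
from scipy.spatial.transform import Rotation as R
s=arm.sense(); p=s["tool_pos"]; r=R.from_quat(s["tcp_rot"])
print("t",round(s["t"],2),"tcp",p.round(1),"open",round(s["opening"],1),"grip",round(s["grasp_force"],1),"F",s["contact_force"].round(1))
for a in sys.argv[1:]:
    x,y,z,psi=map(float,a.split(","))
    rt=R.from_euler("z",psi)*R.from_euler("x",np.pi)
    d=r.inv().apply(np.array([x,y,z])-p)
    print(a,"offset",(d/10).round(2),"twist",(r.inv()*rt).as_rotvec().round(3),"rows",round(np.linalg.norm(d)/50,1))
E
python3 go.py 550,112.2,150,.25 550,112.2,58,.25
python3 - <<'E'
import numpy as np
r=np.load("res.npy",allow_pickle=True).item()
def w(t,x,y):
    v=r[t];c,s=np.cos(v[3]),np.sin(v[3]);print(t,(v[0]+c*x-s*y).round(1),(v[1]+s*x+c*y).round(1))
w("refill_tray",0,-34.5);w("refill_tray",34.75,52.5);w("refill_tray",-34.75,52.5);w("bread_tray",0,-33.5);w("bread_tray",0,43.5)
v=r["paddle"];print(v[0]+6*np.cos(v[3]),v[1]+6*np.sin(v[3]))
E
```

```text
t 0.9 tcp [ 256.  -597.5  231.4] open 85.4 grip 0.0 F [ 0.5 -0.1  0.1]
550,112.2,150,.25 offset [ 54.98 -53.65   8.14] twist [ 0.    -0.     0.155] rows 15.4
550,112.2,58,.25 offset [ 54.98 -53.65  17.34] twist [ 0.    -0.     0.155] rows 15.8
refill_tray 532.1 -322.4
refill_tray 544.5 -229.5
refill_tray 477.1 -246.5
bread_tray 503.8 258.5
bread_tray 515.9 334.5
434.8082125135514 113.46237793835876
```

Request:
jog_arm(series=[{"gripper": 0.6,"offset": [4,-4,0],"twist": [0,0,0.05]},{"gripper": 0.6,"offset": [54.98,-53.65,8.1],"twist": [0,0,0.155]},{"gripper": 0.6,"offset": [54.98,-53.65,8.1],"twist": [0,0,0.155]},{"gripper": 0.6,"offset": [54.98,-53.65,8.1],"twist": [0,0,0.155]},{"gripper": 0.6,"offset": [54.98,-53.65,8.1],"twist": [0,0,0.155]},{"gripper": 0.6,"offset": [54.98,-53.65,8.1],"twist": [0,0,0.155]},{"gripper": 0.6,"offset": [54.98,-53.65,8.1],"twist": [0,0,0.155]},{"gripper": 0.6,"offset": [54.98,-53.65,8.1],"twist": [0,0,0.155]},{"gripper": 0.6,"offset": [54.98,-53.65,8.1],"twist": [0,0,0.155]},{"gripper": 0.6,"offset": [54.98,-53.65,8.1],"twist": [0,0,0.155]},{"gripper": 0.6,"offset": [54.98,-53.65,8.1],"twist": [0,0,0.155]},{"gripper": 0.6,"offset": [54.98,-53.65,8.1],"twist": [0,0,0.155]},{"gripper": 0.6,"offset": [54.98,-53.65,8.1],"twist": [0,0,0.155]},{"gripper": 0.6,"offset": [54.98,-53.65,8.1],"twist": [0,0,0.155]},{"gripper": 0.6,"offset": [54.98,-53.65,8.1],"twist": [0,0,0.155]},{"gripper": 0.6,"offset": [54.98,-53.65,8.1],"twist": [0,0,0.155]},{"gripper": 0.6,"offset": [54.98,-53.65,8.1],"twist": [0,0,0.155]},{"gripper": 0.6,"offset": [54.98,-53.65,8.1],"twist": [0,0,0.155]},{"gripper": 0.6,"offset": [54.98,-53.65,8.1],"twist": [0,0,0.155]},{"gripper": 0.6,"offset": [54.98,-53.65,8.1],"twist": [0,0,0.155]}])

```text
t: 2.9
tool_pos: [549.9, 111.0, 150.6]
tcp_rot: [0.992, 0.124, 0.0, 0.0]
contact_force: [-0.6, 0.2, 0.2]
opening: 50.9
grasp_force: 0.0
```

```bash
cat > wr.py <<'E'
import sys
from h import *
res=np.load("res.npy",allow_pickle=True).item()
c=arm.get_calibration("wrist"); im=arm.get_image("wrist"); cv2.imwrite(f"pics/{sys.argv[1]}.png",im[:,:,::-1])
for n in sys.argv[2:]:
    L=arm.cut_out(n,"wrist")
    if not L: print(n,"none");continue
    m=L[0]["mask"].astype(np.float32); v0=res[n].copy(); fr=[0,1] if n in ROUND else [0,1,3]
    e=np.any(m[[0,-1]])or np.any(m[:,[0,-1]])
    print(n,round(float(L[0]["score"]),2),"edge",e,"was",v0.round(1),"fit",*[np.round(q,2) for q in fit(n,[(m,c,True)],v0,fr)])
E
python3 wr.py w1 funnel green paddle bread_tray; python3 go.py 550,112.2,60,.25
```

```text
funnel 0.92 edge False was [5.499e+02 1.122e+02 3.000e-01 0.000e+00] fit [5.5030e+02 1.1245e+02 3.1000e-01 0.0000e+00] 0.03
t 3.0 tcp [550.  111.2 150.6] open 51.3 grip 0.0 F [0.8 0.7 0.5]
550,112.2,60,.25 offset [ 0.02 -0.1   9.06] twist [ 0.    -0.001 -0.002] rows 1.8Traceback (most recent call last):
  File "wr.py", line 6, in <module>
    L=arm.cut_out(n,"wrist")
ValueError: it knows: beaker, bread_tray, funnel, mug, paddle, refill_tray, shaker_green, shaker_red, shaker_yellow, trivet
```

View pics/w1.png

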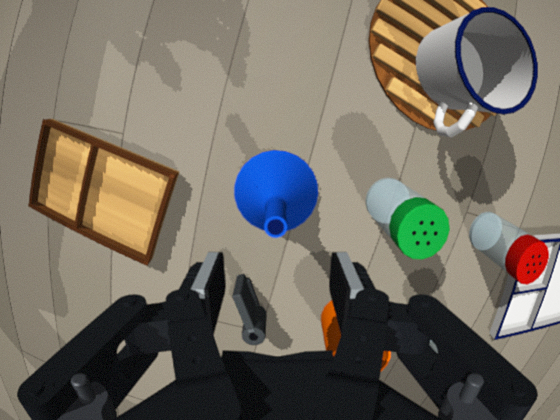

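The wrist view shows the funnel spout at (276,228), between the fingers. The paddle hub is at (254,335), its robot-side end, and the bread tray's wide compartment is on the right at (130,205). The wrist fit agrees to within 0.5 mm, so I'll descend and grip.

Request:
jog_arm(series=[{"gripper": 0.6,"offset": [0,-0.1,3],"twist": [0,0,0]},{"gripper": 0.6,"offset": [0,-0.1,6],"twist": [0,0,0]},{"gripper": 0.6,"offset": [0,-0.1,9],"twist": [0,0,0]},{"gripper": 0.6,"offset": [0,-0.1,9],"twist": [0,0,0]},{"gripper": 0,"offset": [0,-0.1,9],"twist": [0,0,0]},{"gripper": 0,"offset": [0,-0.1,9],"twist": [0,0,0]},{"gripper": 0,"offset": [0,-0.1,9],"twist": [0,0,0]},{"gripper": 0,"offset": [0,-0.1,9],"twist": [0,0,0]},{"gripper": 0,"offset": [0,-0.1,9],"twist": [0,0,0]},{"gripper": 0,"offset": [0,-0.1,9],"twist": [0,0,0]},{"gripper": 0,"offset": [0,-0.1,9],"twist": [0,0,0]}])

```text
t: 4.1
tool_pos: [551.6, 113.2, 62.8]
tcp_rot: [0.992, 0.125, 0.002, 0.0]
contact_force: [-0.9, -1.2, 7.1]
opening: 13.4
grasp_force: 58.6
```

```bash
python3 go.py 550,112.2,180,.25 532,-322.5,180,.25 532,-322.5,80,.25 532,-322.5,66,.25
```

```text
t 4.1 tcp [551.6 113.2  62.8] open 13.4 grip 58.6 F [-0.9 -1.2  7.1]
550,112.2,180,.25 offset [ -0.13   0.07 -11.73] twist [ 0.001 -0.004 -0.   ] rows 2.3
532,-322.5,180,.25 offset [-12.62  41.74 -11.74] twist [ 0.001 -0.004 -0.   ] rows 9.0
532,-322.5,80,.25 offset [-12.66  41.73  -1.74] twist [ 0.001 -0.004 -0.   ] rows 8.7
532,-322.5,66,.25 offset [-12.67  41.73  -0.34] twist [ 0.001 -0.004 -0.   ] rows 8.7
```

Request:
jog_arm(series=[{"gripper": 0,"offset": [0,0,-2],"twist": [0,0,0]},{"gripper": 0,"offset": [0,0,-5],"twist": [0,0,0]},{"gripper": 0,"offset": [0,0,-8],"twist": [0,0,0]},{"gripper": 0,"offset": [-0.5,2,-11],"twist": [0,0,0]},{"gripper": 0,"offset": [-2,6,-12],"twist": [0,0,0]},{"gripper": 0,"offset": [-3,10,-12],"twist": [0,0,0]},{"gripper": 0,"offset": [-4.2,14,-12],"twist": [0,0,0]},{"gripper": 0,"offset": [-5.4,18,-12],"twist": [0,0,0]},{"gripper": 0,"offset": [-6.6,22,-12],"twist": [0,0,0]},{"gripper": 0,"offset": [-7.8,26,-12],"twist": [0,0,0]},{"gripper": 0,"offset": [-9,30,-12],"twist": [0,0,0]},{"gripper": 0,"offset": [-10.2,34,-12],"twist": [0,0,0]},{"gripper": 0,"offset": [-11.4,38,-11],"twist": [0,0,0]},{"gripper": 0,"offset": [-12.3,41,-9],"twist": [0,0,0]},{"gripper": 0,"offset": [-12.6,41.7,-6],"twist": [0,0,0]},{"gripper": 0,"offset": [-12.6,41.7,-3.5],"twist": [0,0,0]},{"gripper": 0,"offset": [-12.6,41.7,-3],"twist": [0,0,0]},{"gripper": 0,"offset": [-12.6,41.7,-3],"twist": [0,0,0]}])

```text
t: 5.9
tool_pos: [530.2, -321.4, 89.3]
tcp_rot: [0.992, 0.125, -0.001, -0.001]
contact_force: [0.2, 0.7, 1.0]
opening: 13.4
grasp_force: 58.5
```

```bash
python3 go.py 532,-322.5,67,.25
python3 - <<'E'
from plant import arm
import cv2, numpy as np
a=arm.get_image("scene")[90:300,60:340];b=arm.get_image("top")[130:290,270:480]
cv2.imwrite("pics/p2.png",np.hstack([cv2.resize(a,(400,300)),cv2.resize(b,(394,300))])[:,:,::-1])
E
```

```text
t 5.9 tcp [ 530.2 -321.4   89.3] open 13.4 grip 58.5 F [0.2 0.7 1. ]
532,-322.5,67,.25 offset [0.15 0.16 2.23] twist [-0.002  0.001 -0.   ] rows 0.4
```

View pics/p2.png

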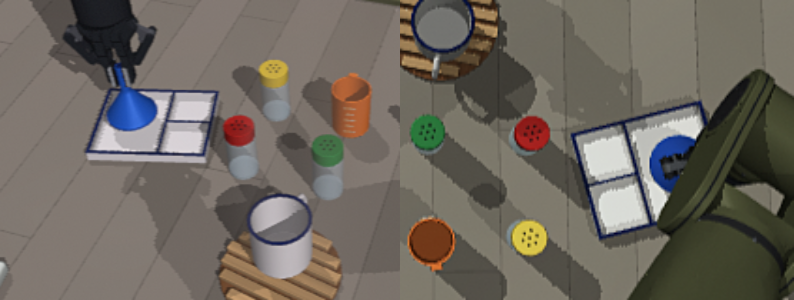

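The funnel hangs upright at (130,105) over the large compartment. Next is to lower it.

Request:
jog_arm(series=[{"gripper": 0,"offset": [0.1,0.15,1],"twist": [0,0,0]},{"gripper": 0,"offset": [0.1,0.15,1.6],"twist": [0,0,0]},{"gripper": 0,"offset": [0.1,0.15,2],"twist": [0,0,0]},{"gripper": 0,"offset": [0.1,0.15,2.2],"twist": [0,0,0]},{"gripper": 0,"offset": [0.1,0.15,2.25],"twist": [0,0,0]},{"gripper": 0,"offset": [0.1,0.15,2.25],"twist": [0,0,0]}])

```text
t: 6.6
tool_pos: [532.1, -323.2, 67.8]
tcp_rot: [0.992, 0.125, 0.0, -0.0]
contact_force: [1.0, -0.5, -0.5]
opening: 13.0
grasp_force: 58.5
```

Request:
jog_arm(series=[{"gripper": 0,"offset": [0,0,0.1],"twist": [0,0,0]},{"gripper": 0,"offset": [0,0,0.2],"twist": [0,0,0]},{"gripper": 0,"offset": [0,0,0.2],"twist": [0,0,0]}])

```text
t: 6.9
tool_pos: [532.4, -323.6, 66.8]
tcp_rot: [0.992, 0.125, 0.0, 0.0]
contact_force: [-2.2, 0.4, 4.5]
opening: 13.3
grasp_force: 59.1
```

Request:
jog_arm(series=[{"gripper": 0.55,"offset": [0,0,0.1],"twist": [0,0,0]},{"gripper": 0.55,"offset": [0,0,0.1],"twist": [0,0,0]},{"gripper": 0.55,"offset": [0,0,0.1],"twist": [0,0,0]},{"gripper": 0.55,"offset": [0,0,0.1],"twist": [0,0,0]},{"gripper": 0.55,"offset": [0,0,0.1],"twist": [0,0,0]},{"gripper": 0.55,"offset": [0,0,-2],"twist": [0,0,0]},{"gripper": 0.55,"offset": [0,0,-5],"twist": [0,0,0]},{"gripper": 0.55,"offset": [0,0,-9],"twist": [0,0,0]},{"gripper": 0.9,"offset": [1.5,-3.5,-10],"twist": [0,0,0]},{"gripper": 0.9,"offset": [3.2,-7.5,-10],"twist": [0,0,0]},{"gripper": 0.9,"offset": [5,-11.5,-10],"twist": [0,0,0]},{"gripper": 0.9,"offset": [6.8,-15.5,-9],"twist": [0,0,0]},{"gripper": 0.9,"offset": [8.2,-18.5,-8.5],"twist": [0,0,0]},{"gripper": 0.9,"offset": [8.2,-18.5,-8.5],"twist": [0,0,0]},{"gripper": 0.9,"offset": [8.2,-18.5,-8.5],"twist": [0,0,0]}])

```text
t: 8.4
tool_pos: [565.9, -123.2, 150.8]
tcp_rot: [0.992, 0.125, -0.0, 0.0]
contact_force: [1.2, 0.1, -0.0]
opening: 77.1
grasp_force: 0.0
```

```bash
python3 wr.py w3 shaker_red shaker_yellow refill_tray funnel; python3 go.py 566,-124,48,.25
```

```text
shaker_red 0.8 edge False was [ 565.7 -124.    -2.     0. ] fit [ 567.32 -124.15   -1.98    0.  ] 0.05
shaker_yellow 0.84 edge False was [ 436.  -119.3   -1.     0. ] fit [ 438.53 -118.38   -1.      0.  ] 0.44
refill_tray 0.94 edge False was [ 5.237e+02 -2.889e+02  6.000e-01  2.000e-01] fit [ 5.2443e+02 -2.8798e+02  6.0000e-01  2.4000e-01] 0.7
funnel 0.71 edge False was [5.499e+02 1.122e+02 3.000e-01 0.000e+00] fit [3.3292e+02 3.0445e+02 3.1000e-01 0.0000e+00] 1.0
t 8.65 tcp [ 565.9 -125.   151.1] open 76.8 grip 0.0 F [-0.8  1.1  0.3]
566,-124,48,.25 offset [ 0.03 -0.09 10.31] twist [ 0.    -0.    -0.002] rows 2.1
```

View pics/w3.png

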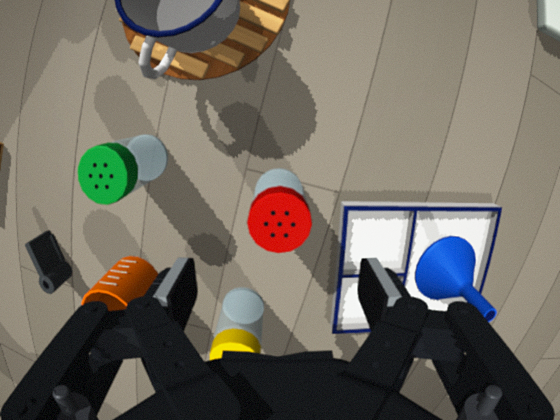

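The wrist view shows the funnel standing in the large compartment at (445,265). The red cap is centred between the fingers at (280,220). I'll take the red shaker now.

Request:
jog_arm(series=[{"gripper": 0.9,"offset": [0.1,0,3],"twist": [0,0,0]},{"gripper": 0.9,"offset": [0.1,0,6],"twist": [0,0,0]},{"gripper": 0.9,"offset": [0.1,0,9],"twist": [0,0,0]},{"gripper": 0.9,"offset": [0.1,0,10.8],"twist": [0,0,0]},{"gripper": 0.9,"offset": [0.1,0,10.8],"twist": [0,0,0]},{"gripper": 0.3,"offset": [0.1,0,10.8],"twist": [0,0,0]},{"gripper": 0.3,"offset": [0.1,0,10.8],"twist": [0,0,0]},{"gripper": 0.3,"offset": [0.1,0,10.8],"twist": [0,0,0]},{"gripper": 0.3,"offset": [0.1,0,10.8],"twist": [0,0,0]},{"gripper": 0.3,"offset": [0.1,0,10.8],"twist": [0,0,0]},{"gripper": 0.3,"offset": [0.1,0,10.8],"twist": [0,0,0]},{"gripper": 0.3,"offset": [0.1,0,10.8],"twist": [0,0,0]}])

```text
t: 9.85
tool_pos: [568.5, -124.1, 45.0]
tcp_rot: [0.992, 0.125, 0.002, 0.001]
contact_force: [0.2, -0.4, 5.4]
opening: 43.0
grasp_force: 61.1
```

```bash
python3 go.py 544.7,-229.3,85,.25
```

```text
t 9.85 tcp [ 568.5 -124.1   45. ] open 43.0 grip 61.1 F [ 0.2 -0.4  5.4]
544.7,-229.3,85,.25 offset [-4.89  9.61 -3.99] twist [ 0.002 -0.003 -0.   ] rows 2.3
```

Request:
jog_arm(series=[{"gripper": 0.3,"offset": [0,0,-1.5],"twist": [0,0,0]},{"gripper": 0.3,"offset": [0,0,-3.5],"twist": [0,0,0]},{"gripper": 0.3,"offset": [-0.5,1,-5],"twist": [0,0,0]},{"gripper": 0.3,"offset": [-1.5,3,-5],"twist": [0,0,0]},{"gripper": 0.3,"offset": [-2.7,5.4,-5],"twist": [0,0,0]},{"gripper": 0.3,"offset": [-3.9,7.8,-5],"twist": [0,0,0]},{"gripper": 0.3,"offset": [-4.8,9.4,-4.5],"twist": [0,0,0]},{"gripper": 0.3,"offset": [-4.9,9.6,-3],"twist": [0,0,0]},{"gripper": 0.3,"offset": [-4.9,9.6,-1.6],"twist": [0,0,0]},{"gripper": 0.3,"offset": [-4.9,9.6,-1.2],"twist": [0,0,0]},{"gripper": 0.3,"offset": [-4.9,9.6,-1.2],"twist": [0,0,0]}])

```text
t: 10.95
tool_pos: [542.0, -227.3, 52.9]
tcp_rot: [0.992, 0.125, -0.001, -0.001]
contact_force: [0.2, 0.3, -0.9]
opening: 42.7
grasp_force: 61.1
```

```bash
python3 go.py 544.7,-229.3,49,.25
```

```text
t 10.95 tcp [ 542.  -227.3   52.9] open 42.7 grip 61.1 F [ 0.2  0.3 -0.9]
544.7,-229.3,49,.25 offset [0.21 0.27 0.39] twist [-0.003  0.003  0.001] rows 0.1
```

Request:
jog_arm(series=[{"gripper": 0.3,"offset": [0.2,0.2,0],"twist": [0,0,0]},{"gripper": 0.3,"offset": [0.2,0.2,0.15],"twist": [0,0,0]},{"gripper": 0.3,"offset": [0.2,0.2,0.25],"twist": [0,0,0]},{"gripper": 0.3,"offset": [0.2,0.2,0.35],"twist": [0,0,0]},{"gripper": 0.3,"offset": [0.2,0.2,0.35],"twist": [0,0,0]}])

```text
t: 11.45
tool_pos: [545.5, -230.0, 51.3]
tcp_rot: [0.992, 0.125, -0.0, -0.0]
contact_force: [0.4, -0.4, -1.1]
opening: 43.3
grasp_force: 61.1
```

Request:
jog_arm(series=[{"gripper": 0.3,"offset": [0,0,0.1],"twist": [0,0,0]},{"gripper": 0.3,"offset": [0,0,0.2],"twist": [0,0,0]},{"gripper": 0.3,"offset": [0,0,0.25],"twist": [0,0,0]},{"gripper": 0.3,"offset": [0,0,0.25],"twist": [0,0,0]}])

```text
t: 11.85
tool_pos: [545.5, -230.1, 49.1]
tcp_rot: [0.992, 0.125, -0.0, -0.0]
contact_force: [-0.8, 1.4, 1.7]
opening: 42.9
grasp_force: 61.1
```

Request:
jog_arm(series=[{"gripper": 0.3,"offset": [0,0,0.05],"twist": [0,0,0]},{"gripper": 0.3,"offset": [0,0,0.1],"twist": [0,0,0]},{"gripper": 0.3,"offset": [0,0,0.1],"twist": [0,0,0]}])

```text
t: 12.15
tool_pos: [545.6, -230.1, 49.1]
tcp_rot: [0.992, 0.125, -0.0, -0.0]
contact_force: [-4.2, 1.6, 7.6]
opening: 43.1
grasp_force: 61.5
```

Request:
jog_arm(series=[{"gripper": 0.8,"offset": [0,0,0],"twist": [0,0,0]},{"gripper": 0.8,"offset": [0,0,0],"twist": [0,0,0]},{"gripper": 0.8,"offset": [0,0,0],"twist": [0,0,0]},{"gripper": 0.8,"offset": [0,0,0],"twist": [0,0,0]},{"gripper": 0.8,"offset": [0,0,-1],"twist": [0,0,0]},{"gripper": 0.8,"offset": [0,0,-3.5],"twist": [0,0,0]},{"gripper": 0.8,"offset": [0,0,-7],"twist": [0,0,0]},{"gripper": 0.9,"offset": [-0.5,-1,-10],"twist": [0,0,0]},{"gripper": 0.9,"offset": [-2.5,-4.5,-10],"twist": [0,0,0]},{"gripper": 0.9,"offset": [-4.5,-8,-10],"twist": [0,0,0]},{"gripper": 0.9,"offset": [-6.5,-11.2,-10],"twist": [0,0,0]},{"gripper": 0.9,"offset": [-7.8,-13.4,-10],"twist": [0,0,0]},{"gripper": 0.9,"offset": [-7.8,-13.4,-10],"twist": [0,0,0]},{"gripper": 0.9,"offset": [-7.8,-13.4,-10],"twist": [0,0,0]}])

```text
t: 13.55
tool_pos: [437.2, -119.6, 148.8]
tcp_rot: [0.992, 0.125, 0.001, 0.001]
contact_force: [0.6, -0.6, -0.5]
opening: 77.1
grasp_force: 0.0
```

```bash
python3 wr.py w4 shaker_yellow shaker_red; python3 go.py 437,-119,43,.25
```

```text
shaker_yellow 0.57 edge False was [ 436.  -119.3   -1.     0. ] fit [ 437.96 -118.37   -1.      0.  ] 0.07
shaker_red 0.94 edge False was [ 565.7 -124.    -2.     0. ] fit [ 657.24 -113.51   -1.98    0.  ] 1.0
t 13.7 tcp [ 437.6 -120.2  148.4] open 76.8 grip 0.0 F [0.2 0.2 0.4]
437,-119,43,.25 offset [-0.04 -0.14 10.54] twist [ 0.001 -0.001 -0.001] rows 2.1
```

View pics/w4.png

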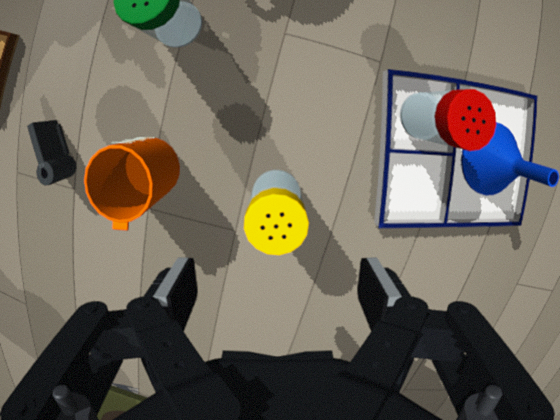

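The red shaker stands in the far small compartment at (440,115) with the funnel beside it. The yellow cap is centred between the fingers at (276,223).

Request:
jog_arm(series=[{"gripper": 0.9,"offset": [0,-0.1,3],"twist": [0,0,0]},{"gripper": 0.9,"offset": [0,-0.1,6],"twist": [0,0,0]},{"gripper": 0.9,"offset": [0,-0.1,9],"twist": [0,0,0]},{"gripper": 0.9,"offset": [0,-0.1,10.6],"twist": [0,0,0]},{"gripper": 0.9,"offset": [0,-0.1,10.6],"twist": [0,0,0]},{"gripper": 0.3,"offset": [0,-0.1,10.6],"twist": [0,0,0]},{"gripper": 0.3,"offset": [0,-0.1,10.6],"twist": [0,0,0]},{"gripper": 0.3,"offset": [0,-0.1,10.6],"twist": [0,0,0]},{"gripper": 0.3,"offset": [0,-0.1,10.6],"twist": [0,0,0]},{"gripper": 0.3,"offset": [0,-0.1,10.6],"twist": [0,0,0]},{"gripper": 0.3,"offset": [0,-0.1,10.6],"twist": [0,0,0]},{"gripper": 0.3,"offset": [0,-0.1,10.6],"twist": [0,0,0]}])

```text
t: 14.9
tool_pos: [438.1, -119.1, 43.6]
tcp_rot: [0.992, 0.125, 0.002, 0.001]
contact_force: [-0.7, -0.4, 6.1]
opening: 42.9
grasp_force: 60.8
```

```bash
python3 go.py 477.3,-246,85,.25
```

```text
t 14.9 tcp [ 438.1 -119.1   43.6] open 42.9 grip 60.8 F [-0.7 -0.4  6.1]
477.3,-246,85,.25 offset [ 0.68 13.27 -4.11] twist [ 0.002 -0.003 -0.   ] rows 2.8
```

Request:
jog_arm(series=[{"gripper": 0.3,"offset": [0,0,-1.5],"twist": [0,0,0]},{"gripper": 0.3,"offset": [0,0,-3.5],"twist": [0,0,0]},{"gripper": 0.3,"offset": [0,1,-5],"twist": [0,0,0]},{"gripper": 0.3,"offset": [0.1,3,-5],"twist": [0,0,0]},{"gripper": 0.3,"offset": [0.2,5.5,-5],"twist": [0,0,0]},{"gripper": 0.3,"offset": [0.4,8,-5],"twist": [0,0,0]},{"gripper": 0.3,"offset": [0.5,10.5,-5],"twist": [0,0,0]},{"gripper": 0.3,"offset": [0.6,12.5,-5],"twist": [0,0,0]},{"gripper": 0.3,"offset": [0.7,13.3,-4],"twist": [0,0,0]},{"gripper": 0.3,"offset": [0.7,13.3,-2.5],"twist": [0,0,0]},{"gripper": 0.3,"offset": [0.7,13.3,-1.4],"twist": [0,0,0]},{"gripper": 0.3,"offset": [0.7,13.3,-1.2],"twist": [0,0,0]},{"gripper": 0.3,"offset": [0.7,13.3,-1.2],"twist": [0,0,0]}])

```text
t: 16.2
tool_pos: [475.3, -244.4, 52.4]
tcp_rot: [0.992, 0.125, -0.001, -0.001]
contact_force: [0.2, -0.6, -0.9]
opening: 42.9
grasp_force: 61.0
```

```bash
python3 go.py 477.3,-246,47.6,.25
```

```text
t 16.2 tcp [ 475.3 -244.4   52.4] open 42.9 grip 61.0 F [ 0.2 -0.6 -0.9]
477.3,-246,47.6,.25 offset [0.16 0.21 0.48] twist [-0.002  0.002  0.001] rows 0.1
```

Request:
jog_arm(series=[{"gripper": 0.3,"offset": [0.1,0.15,0.1],"twist": [0,0,0]},{"gripper": 0.3,"offset": [0.1,0.15,0.2],"twist": [0,0,0]},{"gripper": 0.3,"offset": [0.1,0.15,0.3],"twist": [0,0,0]},{"gripper": 0.3,"offset": [0.1,0.15,0.35],"twist": [0,0,0]},{"gripper": 0.3,"offset": [0.1,0.15,0.35],"twist": [0,0,0]}])

```text
t: 16.7
tool_pos: [477.6, -246.8, 50.4]
tcp_rot: [0.992, 0.125, 0.0, 0.0]
contact_force: [-0.3, 0.6, -0.2]
opening: 42.9
grasp_force: 61.0
```

Request:
jog_arm(series=[{"gripper": 0.3,"offset": [0,0,0.1],"twist": [0,0,0]},{"gripper": 0.3,"offset": [0,0,0.2],"twist": [0,0,0]},{"gripper": 0.3,"offset": [0,0,0.2],"twist": [0,0,0]}])

```text
t: 17.0
tool_pos: [477.4, -246.8, 48.1]
tcp_rot: [0.992, 0.125, -0.0, -0.0]
contact_force: [0.4, -0.2, 0.2]
opening: 42.9
grasp_force: 61.0
```

Request:
jog_arm(series=[{"gripper": 0.3,"offset": [0,0,0.05],"twist": [0,0,0]},{"gripper": 0.3,"offset": [0,0,0.1],"twist": [0,0,0]},{"gripper": 0.3,"offset": [0,0,0.1],"twist": [0,0,0]}])

```text
t: 17.3
tool_pos: [477.6, -246.9, 47.7]
tcp_rot: [0.992, 0.125, -0.0, -0.0]
contact_force: [-1.6, 1.2, 1.7]
opening: 42.7
grasp_force: 61.1
```

Request:
jog_arm(series=[{"gripper": 0.3,"offset": [0,0,0.05],"twist": [0,0,0]},{"gripper": 0.3,"offset": [0,0,0.08],"twist": [0,0,0]},{"gripper": 0.3,"offset": [0,0,0.08],"twist": [0,0,0]}])

```text
t: 17.6
tool_pos: [477.7, -246.9, 47.6]
tcp_rot: [0.992, 0.125, -0.0, -0.0]
contact_force: [-4.2, 2.3, 7.0]
opening: 43.0
grasp_force: 61.6
```

Request:
jog_arm(series=[{"gripper": 0.8,"offset": [0,0,0],"twist": [0,0,0]},{"gripper": 0.8,"offset": [0,0,0],"twist": [0,0,0]},{"gripper": 0.8,"offset": [0,0,0],"twist": [0,0,0]},{"gripper": 0.8,"offset": [0,0,0],"twist": [0,0,0]},{"gripper": 0.8,"offset": [0,0,-1],"twist": [0,0,0]},{"gripper": 0.8,"offset": [0,0,-3.5],"twist": [0,0,0]},{"gripper": 0.8,"offset": [0,0,-7],"twist": [0,0,0]},{"gripper": 1,"offset": [0,-1,-10],"twist": [0,0,0]},{"gripper": 1,"offset": [0.3,-5,-10],"twist": [0,0,0]},{"gripper": 1,"offset": [0.6,-9,-10],"twist": [0,0,0]},{"gripper": 1,"offset": [0.9,-13,-10],"twist": [0,0,0]},{"gripper": 1,"offset": [1.2,-17,-10],"twist": [0,0,0]},{"gripper": 1,"offset": [1.5,-21,-10],"twist": [0,0,0]},{"gripper": 1,"offset": [1.8,-25.2,-10],"twist": [0,0,0]},{"gripper": 1,"offset": [1.8,-25.2,-10],"twist": [0,0,0]},{"gripper": 1,"offset": [1.8,-25.2,-10],"twist": [0,0,0]}])

```text
t: 19.2
tool_pos: [432.8, 2.4, 147.3]
tcp_rot: [0.992, 0.126, 0.001, 0.0]
contact_force: [0.2, 0.4, 0.4]
opening: 85.4
grasp_force: 0.0
```

```bash
python3 wr.py w5 beaker paddle bread_tray; python3 go.py 433,2,38,.25
```

```text
beaker 0.68 edge False was [432.6   1.9   1.    0. ] fit [433.12   2.66   0.97   0.  ] 0.05
paddle 0.73 edge False was [429.6 110.5  -0.7   0.5] fit [431.   110.29  -0.69   0.52] 0.06
bread_tray 0.92 edge True was [ 5.091e+02  2.916e+02 -1.800e+00 -2.000e-01] fit [ 5.1106e+02  2.9372e+02 -1.8400e+00 -1.6000e-01] 0.02
t 19.4 tcp [433.    0.8 146.8] open 85.5 grip 0.0 F [ 0.5 -0.9  0.3]
433,2,38,.25 offset [ 0.03 -0.12 10.88] twist [ 0.    -0.    -0.002] rows 2.2
```

View pics/w5.png

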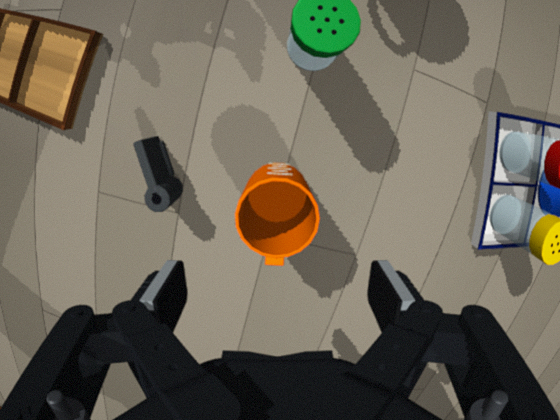

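The yellow shaker now stands in the near small compartment, with its foot at (508,213). The beaker is centred at (277,217), and its lip at (277,262) lies off the closing line.

Request:
jog_arm(series=[{"gripper": 1,"offset": [0,-0.05,3],"twist": [0,0,0]},{"gripper": 1,"offset": [0,-0.05,6],"twist": [0,0,0]},{"gripper": 1,"offset": [0,-0.05,9],"twist": [0,0,0]},{"gripper": 1,"offset": [0,-0.05,11],"twist": [0,0,0]},{"gripper": 1,"offset": [0,-0.05,11],"twist": [0,0,0]},{"gripper": 0.5,"offset": [0,-0.05,11],"twist": [0,0,0]},{"gripper": 0.5,"offset": [0,-0.05,11],"twist": [0,0,0]},{"gripper": 0.5,"offset": [0,-0.05,11],"twist": [0,0,0]},{"gripper": 0.5,"offset": [0,-0.05,11],"twist": [0,0,0]},{"gripper": 0.5,"offset": [0,-0.05,11],"twist": [0,0,0]},{"gripper": 0.5,"offset": [0,-0.05,11],"twist": [0,0,0]}])

```text
t: 20.5
tool_pos: [434.4, 1.9, 38.5]
tcp_rot: [0.992, 0.125, 0.002, 0.001]
contact_force: [-0.6, -0.5, 6.1]
opening: 59.2
grasp_force: 64.8
```

```bash
python3 - <<'E'
import numpy as np
x,y,a=510.5,292.8,-.16;c,s=np.cos(a),np.sin(a)
for l in(-33.5,43.5): print(x-s*l,y+c*l)
E
python3 go.py 505.2,259.7,85,.25 505.2,259.7,85,-.16
```

```text
505.16284007842273 259.7278860069165
517.4303419877197 335.7443868268398
t 20.5 tcp [434.4   1.9  38.5] open 59.2 grip 64.8 F [-0.6 -0.5  6.1]
505.2,259.7,85,.25 offset [ 13.26 -23.21  -4.65] twist [ 0.002 -0.004  0.   ] rows 5.4
505.2,259.7,85,-.16 offset [ 13.26 -23.21  -4.65] twist [ 0.001 -0.004  0.41 ] rows 5.4
```

Request:
jog_arm(series=[{"gripper": 0.5,"offset": [0,0,-2],"twist": [0,0,0]},{"gripper": 0.5,"offset": [0,0,-5],"twist": [0,0,0]},{"gripper": 0.5,"offset": [0.5,-1,-8],"twist": [0,0,0]},{"gripper": 0.5,"offset": [2,-3.5,-8],"twist": [0,0,0]},{"gripper": 0.5,"offset": [4,-7,-8],"twist": [0,0,0]},{"gripper": 0.5,"offset": [6,-10.5,-8],"twist": [0,0,0]},{"gripper": 0.5,"offset": [8,-14,-8],"twist": [0,0,0]},{"gripper": 0.5,"offset": [10,-17.5,-8],"twist": [0,0,0]},{"gripper": 0.5,"offset": [12,-21,-8],"twist": [0,0,0]},{"gripper": 0.5,"offset": [13.2,-23.2,-6.5],"twist": [0,0,0]},{"gripper": 0.5,"offset": [13.2,-23.2,-4],"twist": [0,0,0]},{"gripper": 0.5,"offset": [13.2,-23.2,-2],"twist": [0,0,0]},{"gripper": 0.5,"offset": [13.2,-23.2,-1.4],"twist": [0,0,0]},{"gripper": 0.5,"offset": [13.2,-23.2,-1.2],"twist": [0,0,0]},{"gripper": 0.5,"offset": [13.2,-23.2,-1.2],"twist": [0,0,0]}])

```text
t: 22.0
tool_pos: [503.5, 259.7, 49.2]
tcp_rot: [0.992, 0.124, 0.0, -0.0]
contact_force: [0.7, -0.2, 0.4]
opening: 59.4
grasp_force: 64.7
```

```bash
python3 go.py 505.2,259.7,42.5,.25
```

```text
t 22.0 tcp [503.5 259.7  49.2] open 59.4 grip 64.7 F [ 0.7 -0.2  0.4]
505.2,259.7,42.5,.25 offset [0.16 0.04 0.67] twist [-0.    -0.001 -0.   ] rows 0.1
```

Request:
jog_arm(series=[{"gripper": 0.5,"offset": [0.1,0,0.2],"twist": [0,0,0]},{"gripper": 0.5,"offset": [0.1,0,0.4],"twist": [0,0,0]},{"gripper": 0.5,"offset": [0.1,0,0.5],"twist": [0,0,0]},{"gripper": 0.5,"offset": [0.1,0,0.6],"twist": [0,0,0]},{"gripper": 0.5,"offset": [0.1,0,0.65],"twist": [0,0,0]},{"gripper": 0.5,"offset": [0.1,0,0.65],"twist": [0,0,0]}])

```text
t: 22.6
tool_pos: [504.4, 260.0, 42.6]
tcp_rot: [0.992, 0.125, 0.0, 0.0]
contact_force: [-0.3, -0.3, 2.6]
opening: 59.0
grasp_force: 64.9
```

Request:
jog_arm(series=[{"gripper": 0.5,"offset": [0,0,0.05],"twist": [0,0,0]},{"gripper": 0.5,"offset": [0,0,0.1],"twist": [0,0,0]},{"gripper": 0.5,"offset": [0,0,0.1],"twist": [0,0,0]}])

```text
t: 22.9
tool_pos: [504.6, 260.1, 42.6]
tcp_rot: [0.992, 0.125, 0.0, 0.0]
contact_force: [-3.3, -0.2, 9.1]
opening: 59.0
grasp_force: 65.4
```

Request:
jog_arm(series=[{"gripper": 1,"offset": [0,0,0],"twist": [0,0,0]},{"gripper": 1,"offset": [0,0,0],"twist": [0,0,0]},{"gripper": 1,"offset": [0,0,0],"twist": [0,0,0]},{"gripper": 1,"offset": [0,0,0],"twist": [0,0,0]},{"gripper": 1,"offset": [0,0,-1],"twist": [0,0,0]},{"gripper": 1,"offset": [0,0,-3.5],"twist": [0,0,0]},{"gripper": 1,"offset": [0,0,-7],"twist": [0,0,0]},{"gripper": 0.6,"offset": [-0.5,0.6,-10],"twist": [0,0,-0.05]},{"gripper": 0.6,"offset": [-3,3.6,-10],"twist": [0,0,-0.1]},{"gripper": 0.6,"offset": [-5.5,6.7,-10],"twist": [0,0,-0.17]},{"gripper": 0.6,"offset": [-8,9.8,-10],"twist": [0,0,-0.22]},{"gripper": 0.6,"offset": [-10.3,12.5,-10],"twist": [0,0,-0.27]},{"gripper": 0.6,"offset": [-10.3,12.5,-10],"twist": [0,0,-0.27]},{"gripper": 0.6,"offset": [-10.3,12.5,-10],"twist": [0,0,-0.27]}])

```text
t: 24.3
tool_pos: [435.5, 113.0, 141.9]
tcp_rot: [0.967, 0.256, 0.001, -0.0]
contact_force: [0.3, 0.2, 0.2]
opening: 51.1
grasp_force: 0.0
```

```bash
python3 wr.py w6 paddle bread_tray; python3 go.py 436.2,113.3,15,.52
```

```text
paddle none
bread_tray 0.6 edge True was [ 5.091e+02  2.916e+02 -1.800e+00 -2.000e-01] fit [ 5.1053e+02  2.9280e+02 -1.8400e+00 -1.6000e-01] 0.93
t 24.45 tcp [435.8 114.  141.6] open 51.4 grip 0.0 F [-0.6 -0.8  0. ]
436.2,113.3,15,.52 offset [-1.000e-02  8.000e-02  1.266e+01] twist [ 0.    -0.001  0.   ] rows 2.5
```

View pics/w6.png

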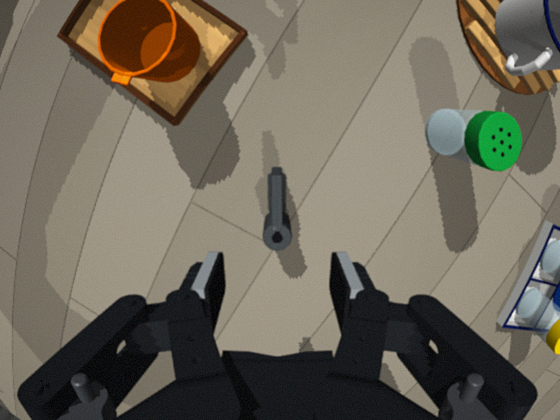

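The beaker stands in the wide compartment at (140,40). The paddle is aligned and centred between the fingers, with its hub at (277,235) and its blade pointing up to (277,170).

Request:
jog_arm(series=[{"gripper": 0.6,"offset": [0,0.04,3],"twist": [0,0,0]},{"gripper": 0.6,"offset": [0,0.04,6],"twist": [0,0,0]},{"gripper": 0.6,"offset": [0,0.04,9],"twist": [0,0,0]},{"gripper": 0.6,"offset": [0,0.04,11.5],"twist": [0,0,0]},{"gripper": 0.6,"offset": [0,0.04,12.7],"twist": [0,0,0]},{"gripper": 0.6,"offset": [0,0.04,12.7],"twist": [0,0,0]},{"gripper": 0,"offset": [0,0.04,12.7],"twist": [0,0,0]},{"gripper": 0,"offset": [0,0.04,12.7],"twist": [0,0,0]},{"gripper": 0,"offset": [0,0.04,12.7],"twist": [0,0,0]},{"gripper": 0,"offset": [0,0.04,12.7],"twist": [0,0,0]},{"gripper": 0,"offset": [0,0.04,12.7],"twist": [0,0,0]},{"gripper": 0,"offset": [0,0.04,12.7],"twist": [0,0,0]},{"gripper": 0,"offset": [0,0.04,12.7],"twist": [0,0,0]},{"gripper": 0,"offset": [0,0.04,12.7],"twist": [0,0,0]}])

```text
t: 25.85
tool_pos: [436.9, 113.2, 15.7]
tcp_rot: [0.966, 0.257, 0.002, 0.0]
contact_force: [-0.5, -0.9, 6.5]
opening: 7.8
grasp_force: 60.7
```

```bash
python3 go.py 523.4,334.8,130,-.16 523.4,334.8,30,-.16
```

```text
t 25.85 tcp [436.9 113.2  15.7] open 7.8 grip 60.7 F [-0.5 -0.9  6.5]
523.4,334.8,130,-.16 offset [ 18.55 -14.92 -11.39] twist [-0.    -0.003  0.68 ] rows 5.3
523.4,334.8,30,-.16 offset [ 18.52 -14.93  -1.39] twist [-0.    -0.003  0.68 ] rows 4.8
```

Request:
jog_arm(series=[{"gripper": 0,"offset": [0,0,-2],"twist": [0,0,0]},{"gripper": 0,"offset": [0,0,-5.5],"twist": [0,0,0]},{"gripper": 0,"offset": [0,0,-9],"twist": [0,0,0.05]},{"gripper": 0,"offset": [0.6,-0.5,-11.5],"twist": [0,0,0.12]},{"gripper": 0,"offset": [2.5,-2,-11.5],"twist": [0,0,0.22]},{"gripper": 0,"offset": [5,-4,-11.5],"twist": [0,0,0.32]},{"gripper": 0,"offset": [7.5,-6,-11.5],"twist": [0,0,0.42]},{"gripper": 0,"offset": [10,-8,-11.5],"twist": [0,0,0.52]},{"gripper": 0,"offset": [12.5,-10.2,-11.5],"twist": [0,0,0.6]},{"gripper": 0,"offset": [15,-12.3,-11.5],"twist": [0,0,0.65]},{"gripper": 0,"offset": [17.5,-14.3,-11.5],"twist": [0,0,0.68]},{"gripper": 0,"offset": [18.9,-15.4,-11.5],"twist": [0,0,0.68]},{"gripper": 0,"offset": [18.9,-15.4,-10],"twist": [0,0,0.68]},{"gripper": 0,"offset": [18.9,-15.4,-7],"twist": [0,0,0.68]},{"gripper": 0,"offset": [18.9,-15.4,-5],"twist": [0,0,0.68]},{"gripper": 0,"offset": [18.9,-15.4,-4],"twist": [0,0,0.68]},{"gripper": 0,"offset": [18.9,-15.4,-4],"twist": [0,0,0.68]}])

```text
t: 27.55
tool_pos: [521.0, 338.8, 51.1]
tcp_rot: [0.997, -0.08, -0.002, 0.002]
contact_force: [-1.0, 0.0, -2.0]
opening: 8.0
grasp_force: 59.8
```

```bash
python3 go.py 524.4,340.7,19.7,-.16
python3 - <<'E'
from plant import arm
import cv2, numpy as np
a=arm.get_image("scene")[120:280,340:520];b=arm.get_image("top")[170:290,100:235]
w=arm.get_image("wrist")
cv2.imwrite("pics/p7.png",np.hstack([cv2.resize(a,(338,300)),cv2.resize(w,(400,300))])[:,:,::-1])
E
```

```text
t 27.55 tcp [521.  338.8  51.1] open 8.0 grip 59.8 F [-1.  0. -2.]
524.4,340.7,19.7,-.16 offset [ 0.32 -0.25  3.14] twist [ 0.003  0.004 -0.001] rows 0.6
```

View pics/p7.png

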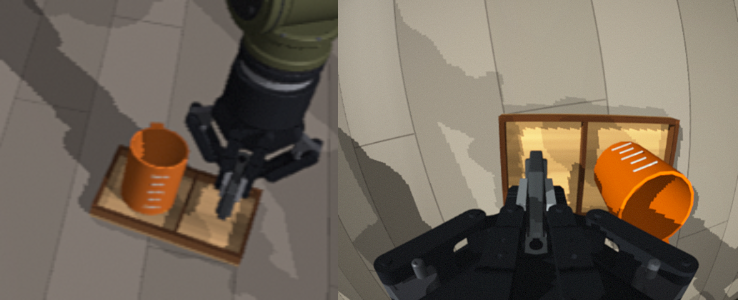

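The paddle hangs over the narrow compartment, aligned with it, and the beaker is upright in the wide one. The finger linkage clears the beaker rim, so I'll lower in stages.

Request:
jog_arm(series=[{"gripper": 0,"offset": [0.15,-0.25,0],"twist": [0,0,0]},{"gripper": 0,"offset": [0.15,-0.25,0.6],"twist": [0,0,0]},{"gripper": 0,"offset": [0.15,-0.25,1.2],"twist": [0,0,0]},{"gripper": 0,"offset": [0.15,-0.25,1.8],"twist": [0,0,0]},{"gripper": 0,"offset": [0.15,-0.25,2.2],"twist": [0,0,0]},{"gripper": 0,"offset": [0.15,-0.25,2.4],"twist": [0,0,0]},{"gripper": 0,"offset": [0.15,-0.25,2.4],"twist": [0,0,0]}])

```text
t: 28.4
tool_pos: [524.5, 342.5, 29.3]
tcp_rot: [0.997, -0.08, -0.0, 0.0]
contact_force: [0.2, 0.2, -1.6]
opening: 8.1
grasp_force: 59.8
```

```bash
python3 go.py 524.4,340.7,19.7,-.16
```

```text
t 28.4 tcp [524.5 342.5  29.3] open 8.1 grip 59.8 F [ 0.2  0.2 -1.6]
524.4,340.7,19.7,-.16 offset [0.02 0.18 0.97] twist [ 0.001  0.001 -0.   ] rows 0.2
```

Request:
jog_arm(series=[{"gripper": 0,"offset": [0,0.05,0.3],"twist": [0,0,0]},{"gripper": 0,"offset": [0,0.05,0.6],"twist": [0,0,0]},{"gripper": 0,"offset": [0,0.05,0.8],"twist": [0,0,0]},{"gripper": 0,"offset": [0,0.05,0.9],"twist": [0,0,0]},{"gripper": 0,"offset": [0,0.05,0.9],"twist": [0,0,0]}])

```text
t: 28.9
tool_pos: [524.6, 342.2, 20.8]
tcp_rot: [0.997, -0.08, -0.0, 0.0]
contact_force: [0.2, -0.4, -1.4]
opening: 7.9
grasp_force: 59.8
```

Request:
jog_arm(series=[{"gripper": 0,"offset": [0,0,0.05],"twist": [0,0,0]},{"gripper": 0,"offset": [0,0,0.1],"twist": [0,0,0]},{"gripper": 0,"offset": [0,0,0.1],"twist": [0,0,0]}])

```text
t: 29.2
tool_pos: [524.8, 342.3, 20.1]
tcp_rot: [0.997, -0.08, 0.0, -0.0]
contact_force: [-0.1, -0.2, -1.0]
opening: 8.2
grasp_force: 59.8
```

Request:
jog_arm(series=[{"gripper": 0,"offset": [0,0,0.05],"twist": [0,0,0]},{"gripper": 0,"offset": [0,0,0.1],"twist": [0,0,0]},{"gripper": 0,"offset": [0,0,0.1],"twist": [0,0,0]}])

```text
t: 29.5
tool_pos: [524.8, 342.4, 19.8]
tcp_rot: [0.997, -0.08, 0.0, -0.0]
contact_force: [-2.3, -2.0, 4.8]
opening: 7.7
grasp_force: 60.6
```

Request:
jog_arm(series=[{"gripper": 0.3,"offset": [0,0,0],"twist": [0,0,0]},{"gripper": 0.3,"offset": [0,0,0],"twist": [0,0,0]},{"gripper": 0.3,"offset": [0,0,0],"twist": [0,0,0]},{"gripper": 0.3,"offset": [0,0,0],"twist": [0,0,0]},{"gripper": 0.3,"offset": [0,0,-1],"twist": [0,0,0]},{"gripper": 0.3,"offset": [0,0,-3],"twist": [0,0,0]},{"gripper": 0.3,"offset": [0,0,-6],"twist": [0,0,0]},{"gripper": 0.3,"offset": [0,0,-10],"twist": [0,0,0]},{"gripper": 0.3,"offset": [0,0,-14],"twist": [0,0,0]},{"gripper": 0.3,"offset": [-4,0,-18],"twist": [0,0,0]},{"gripper": 0.3,"offset": [-8,0,-22],"twist": [0,0,0]},{"gripper": 0.3,"offset": [-12,0,-23],"twist": [0,0,0]},{"gripper": 0.3,"offset": [-15,0,-23],"twist": [0,0,0]},{"gripper": 0.3,"offset": [-15,0,-23],"twist": [0,0,0]}])

```text
t: 30.9
tool_pos: [374.1, 367.1, 251.4]
tcp_rot: [0.997, -0.078, 0.001, -0.001]
contact_force: [0.8, -0.2, -0.2]
opening: 25.3
grasp_force: 0.0
```

Run:
```python
from plant import arm
import cv2, numpy as np
a=arm.get_image("scene")[100:300,100:500];b=arm.get_image("top")[100:290,120:460]
w=arm.get_image("wrist")
cv2.imwrite("pics/p8.png",np.vstack([cv2.resize(a,(800,320)),np.hstack([cv2.resize(w,(360,270)),cv2.resize(b,(440,270))])])[:,:,::-1])
```

```text
(no output)
```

View pics/p8.png

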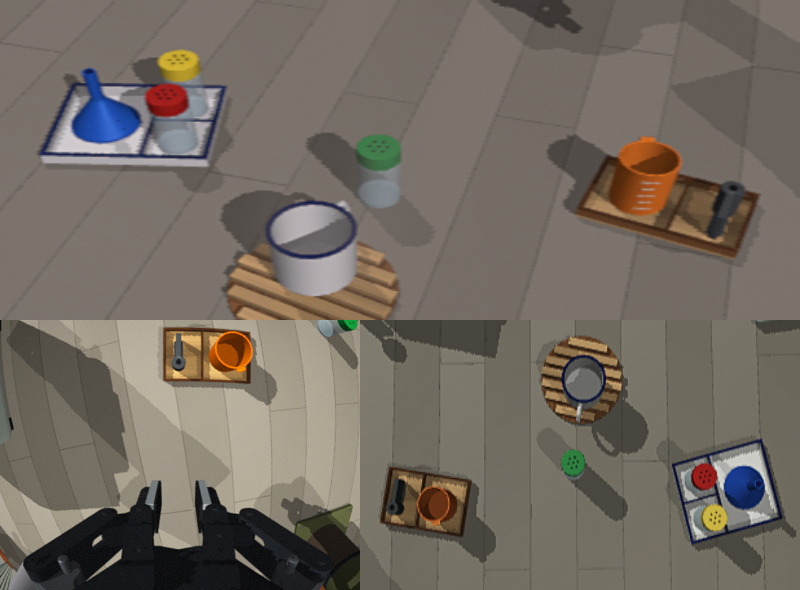

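The last pictures show all five things upright in their compartments, and green, mug and trivet where they were. I'll check the numbers before handing in.

```bash
sed -i 's/np.save.*//; s/for n in MODEL/for n in ["refill_tray","bread_tray","funnel","shaker_red","shaker_yellow","beaker","paddle","shaker_green"]/' m1.py; python3 m1.py
```

```text
refill_tray [('scene', 0.98), ('top', 0.92)] [ 5.2334e+02 -2.8851e+02  6.0000e-02  2.4000e-01] 1.502
bread_tray [('scene', 0.69), ('top', 0.77)] [ 5.0930e+02  2.9169e+02 -2.6500e+00 -1.6000e-01] 1.137
funnel [('scene', 0.96), ('top', 0.85)] [ 530.04 -324.72    5.46    0.  ] 0.124
shaker_red [('scene', 0.87), ('top', 0.73)] [ 542.82 -231.17    2.92    0.  ] 0.099
shaker_yellow [('top', 0.97)] [ 476.76 -256.71  -42.53    0.  ] 0.049
beaker [('scene', 0.63), ('top', 0.72)] [500.72 260.41   2.57   0.  ] 0.201
paddle [('scene', 0.69), ('top', 0.72)] [ 6.5294e+02  3.4310e+01 -9.8237e+02  1.9000e-01] 1.814
shaker_green [('scene', 0.84), ('top', 0.65)] [567.88   5.72  -3.68   0.  ] 0.156
```

```bash
python3 -c "
from plant import arm
print(arm.sign_off())"
```

```text
the job is handed in; nothing more can be done
None
```

Both kits are made up and handed in at about 32 s: the final pictures show all five things upright in their compartments, set down under light contact, and the green shaker, mug and trivet untouched.

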